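# Pack away the plant feed

## Task

Feeding is finished, so pack the kit away: put all the little aluminium feed tins into the grey tub, lay the white lid on it and press the lid's edge down point by point all the way round until the gasket is fully seated. Hang both steel dippers by their hooks on the rail between its posts, easing off so that they are left hanging still. Leave the terracotta pot and the hand rake where they are.

Things in the scene. Friction and masses are not known exactly. Their poses are not given: they have to be found in the camera images.
- tub: airtight plant-feed tub, grey plastic, fixed to the bench. Origin: centre of its underside, z up. Outside 118 (x) x 182 (y), inside 108 x 172, inner floor at z = 5, rim top at z = 66 with a flange out to 142 x 206. The rim carries a black rubber gasket in four corner sections.
- lid: the tub's lid, white plastic, 0.25 kg, loose, right way up. Origin: centre of its plug's underside, z up. Plug 100 (x) x 164 (y), z 0 to 10, enters the tub's mouth with 4 clearance each side; plate 142 x 206, z 10 to 17; bar handle on top, 14 thick (x), 70 long (y), z 17 to 43. Origin at tub z = 62 when laid loosely on the gasket, 57 when fully seated. Either half turn fits.
- rail_mid (a point): middle of the fixed level steel hanging rail, on the bar's axis, 200 above the bench; bar 10 dia along this frame's y, 200 clear between two end posts (10 wide, 12 deep, 206 high). Frame x is level, across the bar, roughly away from the robot. A wooden foot 220 wide, 12 thick lies below, x -20 to +50.
- rail: the same fixed hanging rail with its posts and foot; origin on the bench straight below point rail_mid
- dipper_long: long steel dipper standing on its flat-bottomed cup (52 dia, 45 high); origin at the centre of the cup's underside, z up. Flat handle strip (4 thick in x, 14 wide in y) rises at x = 29 to z = 150, then a hook runs on to +x (see its hook point). 0.2 kg, centre of mass near x = 7 by the cup, well off the hook: once hung it swings 15 to 20 degrees, cup going in under the rail
- dipper_short: short steel dipper standing on its flat-bottomed cup (52 dia, 45 high); origin at the centre of the cup's underside, z up. Flat handle strip (4 thick in x, 14 wide in y) rises at x = 29 to z = 125, then a hook runs on to +x (see its hook point). 0.2 kg, centre of mass near x = 7 by the cup, well off the hook: once hung it swings 15 to 20 degrees, cup going in under the rail
- hook_long (a point): middle of the underside of the long dipper's hook: at (49, 0, 150) in its frame. The hook is a flat top bar 14 wide, 4 thick, underside z = 150, from the handle out to x = 71, ending in a lip (x 67 to 71) turned down 26 below that underside; so the inner gap runs from x = 31 to x = 67
- hook_short (a point): middle of the underside of the short dipper's hook: at (49, 0, 125) in its frame. The hook is a flat top bar 14 wide, 4 thick, underside z = 125, from the handle out to x = 71, ending in a lip (x 67 to 71) turned down 26 below that underside; so the inner gap runs from x = 31 to x = 67
- seal_nl (a joint): gasket section at the tub corner x = -63, y = +95 (tub frame), 14 x 14 pad: how far it is pressed down, 0 (6 proud of the rim) to 0.005 m (fully seated). Needs about 7 N of push over that corner and stays down where it is left; the lid's own weight does not press it.
- seal_nr (a joint): gasket section at the tub corner x = -63, y = -95 (tub frame), 14 x 14 pad: how far it is pressed down, 0 (6 proud of the rim) to 0.005 m (fully seated). Needs about 7 N of push over that corner and stays down where it is left; the lid's own weight does not press it.
- seal_fl (a joint): gasket section at the tub corner x = +63, y = +95 (tub frame), 14 x 14 pad: how far it is pressed down, 0 (6 proud of the rim) to 0.005 m (fully seated). Needs about 7 N of push over that corner and stays down where it is left; the lid's own weight does not press it.
- seal_fr (a joint): gasket section at the tub corner x = +63, y = -95 (tub frame), 14 x 14 pad: how far it is pressed down, 0 (6 proud of the rim) to 0.005 m (fully seated). Needs about 7 N of push over that corner and stays down where it is left; the lid's own weight does not press it.
- tin0: small aluminium plant-feed tin, upright cylinder 32 dia x 42 high, 60 g, origin at the centre of its underside; two to four of the four tins are there
- tin1: small aluminium plant-feed tin, upright cylinder 32 dia x 42 high, 60 g, origin at the centre of its underside; two to four of the four tins are there
- tin2: small aluminium plant-feed tin, upright cylinder 32 dia x 42 high, 60 g, origin at the centre of its underside; two to four of the four tins are there
- tin3: small aluminium plant-feed tin, upright cylinder 32 dia x 42 high, 60 g, origin at the centre of its underside; two to four of the four tins are there
- pot: bystander: empty terracotta pot, 80 dia, 70 high, origin at the centre of its underside
- rake: bystander: steel hand rake with a wooden handle lying along its x axis, x -85 to 100, head 66 wide at the -x end, 20 high

How it is judged (in metres and radians):
On the way, in this order (a step that is already met when the one before it is completed fails the run):
1. every tin that is there lies in the tub (x of tin0 in the frame of tub between -0.056 and 0.056 m and y of tin0 in the frame of tub between -0.088 and 0.088 m and z of tin0 in the frame of tub between -0.005 and 0.05 m and x of tin1 in the frame of tub between -0.056 and 0.056 m and y of tin1 in the frame of tub between -0.088 and 0.088 m and z of tin1 in the frame of tub between -0.005 and 0.05 m and x of tin2 in the frame of tub between -0.056 and 0.056 m and y of tin2 in the frame of tub between -0.088 and 0.088 m and z of tin2 in the frame of tub between -0.005 and 0.05 m and x of tin3 in the frame of tub between -0.056 and 0.056 m and y of tin3 in the frame of tub between -0.088 and 0.088 m and z of tin3 in the frame of tub between -0.005 and 0.05 m), for 0.2 s.
2. the lid is on the tub and all four gasket corners are pressed down (value of joint each of seal_nl, seal_nr, seal_fl, seal_fr above 0.004 m and z of lid in the frame of tub between 0.05 and 0.0595 m and horizontal distance between lid and tub below 0.01 m and angle between the y axis of lid and the y axis of tub, either way round below 0.1 rad and angle between lid's own z axis and vertical below 0.03 rad), for 0.2 s.
At the end, for the whole second after the job is handed in: All tins present are in the tub; the lid lies level on it (within 10 mm, 0.1 rad) with each gasket section pressed at least 4 of its 5 mm; both dippers hang at rest from the rail by their hooks, between the posts, cups at least 25 mm above the bench, tilted under 0.7 rad (all of step 1 and all of step 2 and x of hook_long in the frame of rail_mid between -0.035 and 0.035 m and y of hook_long in the frame of rail_mid between -0.098 and 0.098 m and z of hook_long in the frame of rail_mid between -0.01 and 0.035 m and height (world z) of each of dipper_long, dipper_short above 0.025 m and angle between each of dipper_long, dipper_short's own z axis and vertical below 0.7 rad and linear speed of each of dipper_long, dipper_short below 0.1 m/s and angular speed of each of dipper_long, dipper_short below 0.8 rad/s and contact force between each of dipper_long, dipper_short and rail above 0.4 N and x of hook_short in the frame of rail_mid between -0.035 and 0.035 m and y of hook_short in the frame of rail_mid between -0.098 and 0.098 m and z of hook_short in the frame of rail_mid between -0.01 and 0.035 m); the robot touches nothing.
It fails at once if the pot is moved more than 40 mm (distance of pot from where it was at the start of the episode above 0.04 m).
It fails at once if the rake is moved more than 40 mm (distance of rake from where it was at the start of the episode above 0.04 m).
Of tin0, tin1, tin2, tin3 only 2 to 4 are there at a start; the rules pass over those that are not, and their reading is None.
At some moment in a run one of tin0, tin1, tin2, tin3, lid may be knocked a few centimetres aside while the robot is not near it.
It also fails if it takes over 210 s, if anything falls off the work surface, if the arm or the gripper's body presses on something with over 40 N, if the wrist force passes 120 N, or if a joint passes its speed limit or range.

## Robot

A 6-joint arm with a two-finger parallel gripper is mounted at the origin on the work surface. World frame = base frame: x ahead of the robot, y to its left, z up, the work surface at z = 0. Lengths are in m, angles in degrees, forces in N, time in s.
With the tool pointing down it reaches from about 0.4 to 0.925 m from the base axis. Payload 3.4 kg.
Tool frame: the origin (TCP) lies at the very end of the fingers, on their centre line; the grasp point (between the pads) lies 19 mm behind it; z points along the fingers, y is the line along which they close (so a half turn about z gives the same grasp; the last joint's range is limited). The gripper opens to 85 mm and grips with 20 to 120 N. Pads are 22 mm wide; open, the fingers measure 114 mm over their backs; the gripper's body (76 mm by 85 mm) begins 54 mm behind the grasp point. The pads swing forward as they close: fully open they stand 13 mm farther back than shut.
Start: joints at [59.502, 17.578, 86.31, -0, 76.112, -4.211], TCP at [0.255, 0.516, 0.231] pointing down, gripper open.
Joint ranges: [-179.03, 179.03], [-60, 130.46], [8.19, 133.38], [-81.62, 261.62], [5.75, 156.47], [-153.77, 153.77]. Speed limits (degrees/s): [147.25, 147.25, 180, 180, 180, 180].

## Interface

Orientations are given as a 3x3 rotation matrix whose columns are the frame's x, y, z axes.
In Python, from cell import arm gives the robot as it stands.
- The arm moves only by the shell command python3 -m jog 'ROWS' [OPENING]. ROWS is a JSON object of lists of equal length, an entry for each row: "linear": the shift along the tool's x, y, z in mm, a list of three; "spin": the turn about the tool's z in rad. A call has 1 to 8 rows; each row is the pose to reach, as a shift and turn from the pose commanded when the call began, along the tool's axes at that moment; what a row does not reach only later rows make up. A row lasts 1/10 s, in which the tool goes at most 50 mm and 8.59 degrees, less where a joint would pass 70% of its speed; a pose out of reach is approached as far as the arm can. A call with a gripper value outside its range is refused whole. OPENING is the closure, from 0 (fully open) to 1 (shut), set as the call begins (- or left out, the last holds). The fingers move at their own pace and stop on an object; the grip force is fixed at half the most. Time passes only in rows, so rows that repeat a pose let the fingers close. It gives the time, the measured TCP pose, the force, the opening and the grip force at its end, in the units of the state.
- arm.observe(): the state, without advancing time (a new reading comes with each control period).
- arm.get_image(name): name is "scene" or "top"; returns the picture (400x640x3 uint8, red, green, blue); there is no depth.
- arm.camera_info(name): a dict with "fx", "fy", "cx", "cy" (pixels), "world_to_cam" (4x4, takes a point from world to camera coordinates). Camera axes: x right, y down, z forward; pixel columns grow to the right and rows downward; lengths in m; the calibration is good to about 2 mm. A picture is of the moment at which its call begins. camera_info takes no time and is no camera call.
- arm.close_job(): hands the job in; it is judged then, once.
The state is a dict: "clock": time; "qpos": joint angles; "joint_vel": joint speeds; "effort": joint torques, N m; "position": TCP position; "eef_rot": TCP orientation; "ft_force": force on the tool from outside, world axes, zero at the start; "wrist_torque": the same for the moment, N m; "opening": finger opening in m; "grip_force": force on a finger pad.
Only numpy, scipy, OpenCV 4.12 (cv2) and the standard library are available. Lean on these libraries where they do the work, as an engineer would, in place of code of your own. Each camera call takes 0.05 s, during which the arm holds its last target. There are 200 camera calls.

## Working session

There is one attempt and no reset: what is moved stays moved. The work goes in short steps, Python scripts to look and compute and a shell command to move; the robot and the scene stay as the last step left them, time stands still between calls to the robot, and variables do not carry over. Pictures are saved under pics/ and viewed, at most 14 in all, crops included, and the job is handed in when it is done.

```bash
ls; mkdir -p pics
python3 - <<'E'
from cell import arm
import cv2,numpy as np
np.set_printoptions(precision=4,suppress=True)
for n in("scene","top"):
    cv2.imwrite(f"pics/{n}0.png",cv2.cvtColor(arm.get_image(n),cv2.COLOR_RGB2BGR))
    c=arm.camera_info(n);print(n,c["fx"],c["fy"],c["cx"],c["cy"]);print(np.array(c["world_to_cam"]))
s=arm.observe();print(s)
E
```

```text
pics
scene 492.8085842940853 492.8085842940853 322.9750994816754 198.18875608381973
[[ 0.0031  0.9999  0.0138  0.0041]
 [ 0.6616  0.0083 -0.7498 -0.2335]
 [-0.7498  0.0115 -0.6616  1.7169]
 [ 0.      0.      0.      1.    ]]
top 372.43888591640166 372.43888591640166 321.9290441109766 201.14662685915889
[[ 0.002  -0.9997 -0.0261  0.0144]
 [-0.9817  0.003  -0.1902  0.5798]
 [ 0.1902  0.026  -0.9814  1.0248]
 [ 0.      0.      0.      1.    ]]
{'clock': 0.1, 'qpos': array([59.5023, 17.6176, 86.3756,  0.0016, 76.1115, -4.2117]), 'joint_vel': array([-0.0441, -0.0632, -0.1617, -0.0982, -0.029 , -0.0342]), 'effort': array([  0.0002, -45.8531, -25.2609,   0.    ,   0.0055,   0.    ]), 'position': array([0.2543, 0.515 , 0.2305]), 'eef_rot': array([[-0.8966,  0.4429, -0.001 ],
       [ 0.4429,  0.8966, -0.0016],
       [ 0.0002, -0.0018, -1.    ]]), 'ft_force': array([ 0.7959,  0.593 , -0.0964]), 'wrist_torque': array([ 0.0117,  0.0547, -0.0322]), 'grip_force': 0.0, 'opening': 0.08525176013140262}
```

View pics/scene0.png

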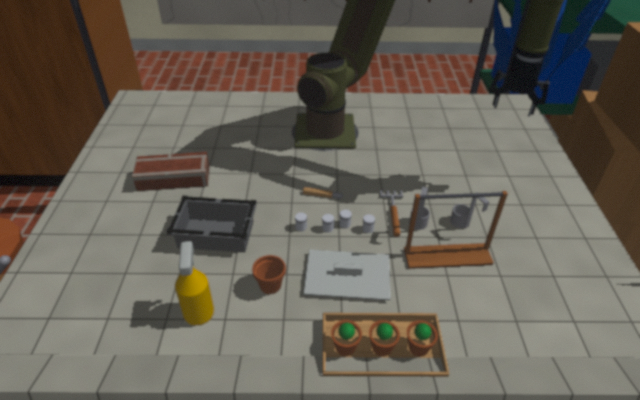

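View pics/top0.png

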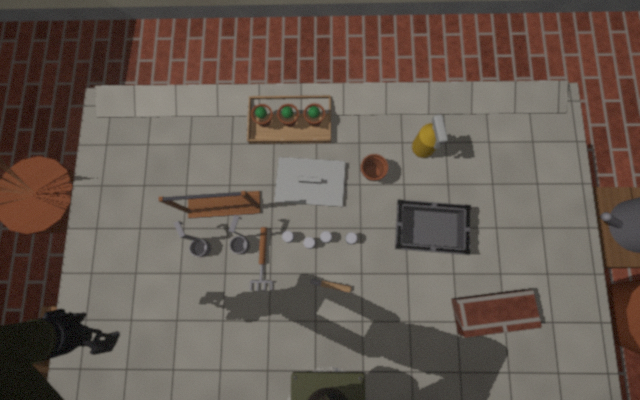

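The top view shows the tub at (433,227), lid at (311,182) with its handle along world y, and tins near (288,237), (309,242), (326,237) and (351,238). The dipper cups are at (200,247) and (239,244), the rail runs about (162,200) to (258,195), the rake is at (262,260) and the pot at (374,167). I'll enlarge crops to measure.

```bash
cat > h.py <<'E'
import cv2,numpy as np
from cell import arm
np.set_printoptions(precision=4,suppress=True)
def ray(n,u,v,z):
    c=arm.camera_info(n);M=np.array(c["world_to_cam"]);R,t=M[:3,:3],M[:3,3]
    d=R.T@np.array([(u-c["cx"])/c["fx"],(v-c["cy"])/c["fy"],1]);o=-R.T@t
    return o+d*(z-o[2])/d[2]
def proj(n,p):
    c=arm.camera_info(n);M=np.array(c["world_to_cam"]);q=M[:3,:3]@np.array(p)+M[:3,3]
    return np.array([c["fx"]*q[0]/q[2]+c["cx"],c["fy"]*q[1]/q[2]+c["cy"]])
def snap(n,f,x0,y0,x1,y1,k):
    im=cv2.cvtColor(arm.get_image(n),cv2.COLOR_RGB2BGR)
    c=cv2.resize(im[y0:y1,x0:x1],None,fx=k,fy=k,interpolation=cv2.INTER_CUBIC)
    c=cv2.convertScaleAbs(c,alpha=1.4,beta=10)
    for u in range((x0+9)//10*10,x1,10):
        cv2.line(c,((u-x0)*k,0),((u-x0)*k,8 if u%50 else 20),(0,255,255),1)
        if u%20==0: cv2.putText(c,str(u),((u-x0)*k,30),0,.35,(0,255,255),1)
    for v in range((y0+9)//10*10,y1,10):
        cv2.line(c,(0,(v-y0)*k),(8,(v-y0)*k),(0,255,255),1)
        cv2.putText(c,str(v),(10,(v-y0)*k+4),0,.35,(0,255,255),1)
    cv2.imwrite("pics/"+f,c)
def go(p,yaw_y=None):
    "shift in tool axes (mm) and spin (rad) to bring TCP to p with closing axis at world angle yaw_y deg (mod 180)"
    s=arm.observe();R=np.array(s["eef_rot"]);d=R.T@(np.array(p)-s["position"])*1000
    sp=0
    if yaw_y is not None:
        a=np.degrees(np.arctan2(R[1,1],R[0,1]));e=(yaw_y-a+90)%180-90
        sp=-np.radians(e)
    print("shift",d.round(1),"spin",round(sp,3),"q6",s["qpos"][5].round(1),"n50",round(np.linalg.norm(d)/50,1),"nspin",round(abs(sp)/.15,1))
E
python3 - <<'E'
from h import *
snap("top","a.png",150,170,310,290,5)
snap("top","b.png",265,145,480,265,3)
snap("scene","c.png",370,170,520,275,5)
E
```

```text
(no output)
```

View pics/a.png

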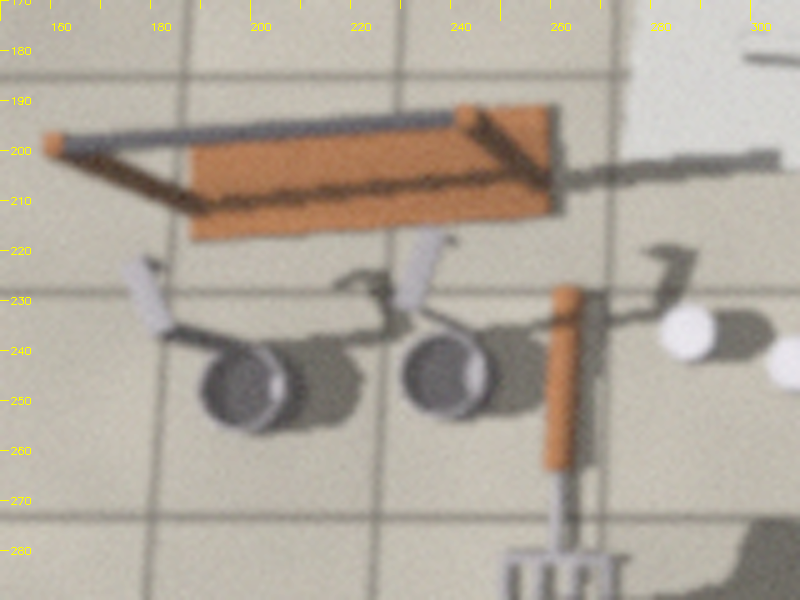

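View pics/b.png

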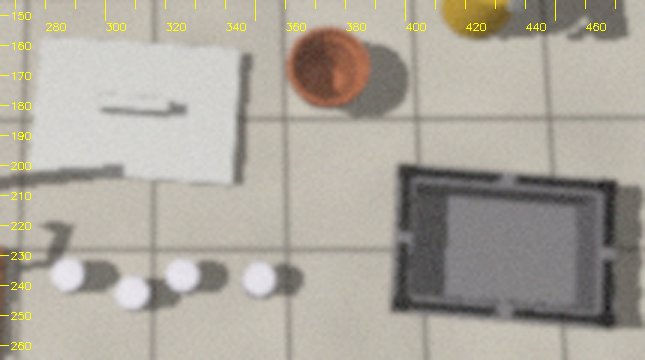

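View pics/c.png

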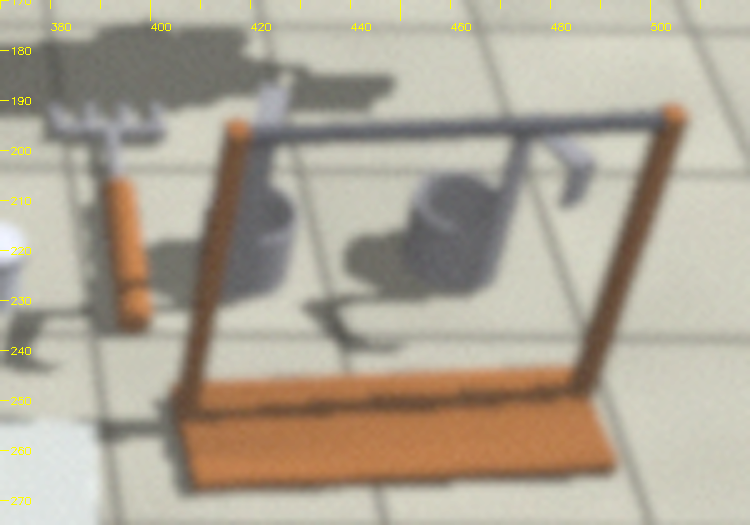

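Run:
```python
from h import *
T=lambda u,v,z:ray("top",u,v,z)
def xf(*a): print(*a)
for p in[(287.3,236.3),(309,242.3),(325.7,236.3),(351.3,238)]: xf("tin",T(*p,.042)[:2])
def quad(n,P,z):
    q=np.array([T(*p,z)[:2] for p in P]);c=q.mean(0)
    L=[np.linalg.norm(q[i]-q[i-1]) for i in range(4)]
    d=(q[0]+q[3]-q[1]-q[2]);e=(q[0]+q[1]-q[2]-q[3])
    xf(n,c,"sides",np.array(L),"ang y",np.degrees(np.arctan2(-d[0],d[1])),"ang x",np.degrees(np.arctan2(e[1],e[0])))
quad("lid",[(277.7,157.7),(346,161.7),(342.3,206.3),(275,201)],.017)
quad("tub",[(398.3,199.3),(470.7,205.3),(469.3,254.3),(395.7,248.7)],.069)
a,b=T(160.8,199,.206),T(243.4,193.4,.206);xf("rail",a,b,(a+b)/2,np.linalg.norm(a-b),np.degrees(np.arctan2(-(a-b)[0],(a-b)[1])))
S=lambda u,v,z:ray("scene",u,v,z)
xf("rail scene",S(417.6,195.8,.206),S(505,193,.206))
for n,c,h0,h1 in[("L",(198.8,247.2),(182.6,236),(177,222)),("R",(239,245),(231.6,230),(236.4,217))]:
    C=T(*c,.045)[:2]
    for z in(.154,.129):
        p,q=T(*h0,z)[:2],T(*h1,z)[:2]
        xf(n,z,"cup",C,"base",p,"tip",q,"hooklen",np.linalg.norm(p-q),"cup-base",np.linalg.norm(p-C),"cup-tip",np.linalg.norm(q-C),np.degrees(np.arctan2(*(q-C)[::-1])),np.degrees(np.arctan2(*(q-p)[::-1])))
for p in[(374,167)]: xf("pot",T(*p,.07))
for p in[(262,228),(261,260),(250,281),(272,281)]: xf("rake",T(*p,.015))
```

```text
tin [0.4792 0.1145]
tin [0.4619 0.0515]
tin [0.4792 0.0034]
tin [ 0.4742 -0.0703]
lid [0.6486 0.0511] sides [0.1363 0.2109 0.1394 0.2035] ang y -4.274574667421039 ang x -3.599829546367053
tub [ 0.5037 -0.2992] sides [0.1406 0.204  0.1381 0.2022] ang y -4.69484652637454 ang x -5.400932449439111
rail [0.5575 0.4168 0.206 ] [0.5712 0.2077 0.206 ] [0.5643 0.3123 0.206 ] 0.20945736370483525 3.749338557623841
rail scene [0.5752 0.2124 0.206 ] [0.5625 0.4212 0.206 ]
L 0.154 cup [0.4476 0.3698] base [0.4692 0.3753] tip [0.5061 0.3929] hooklen 0.04086153608162313 cup-base 0.02232937958994571 cup-tip 0.0629178897541447 21.601035756328226 25.53551432864588
L 0.129 cup [0.4476 0.3698] base [0.4717 0.3854] tip [0.5095 0.4035] hooklen 0.04192300696564042 cup-base 0.02873836422067731 cup-tip 0.07051572950150636 28.580901235767872 25.535514328645952
R 0.154 cup [0.4539 0.2533] base [0.4848 0.2473] tip [0.5191 0.2362] hooklen 0.03599889249793887 cup-base 0.031474466702120486 cup-tip 0.06735397932622769 -14.662023425883925 -17.84915484049276
R 0.129 cup [0.4539 0.2533] base [0.4877 0.2541] tip [0.5228 0.2427] hooklen 0.03693404520896529 cup-base 0.03377458240613969 cup-tip 0.06972443395134673 -8.700836289734802 -17.84915484049271
pot [ 0.6776 -0.1373  0.07  ]
rake [0.5067 0.194  0.015 ]
rake [0.4123 0.1938 0.015 ]
rake [0.3519 0.2239 0.015 ]
rake [0.3521 0.1597 0.015 ]
```

Run:
```python
from h import *
go([.4792,.1145,.15],-5)
```

```text
shift [-378.9 -259.7   81.1] spin 1.199 q6 -4.2 n50 9.3 nspin 8.0
```

```bash
python3 -m jog '{"linear":[[-190,-130,10],[-379,-260,10],[-379,-260,10],[-379,-260,10],[-379,-260,10],[-379,-260,10],[-379,-260,10],[-379,-260,10]],"spin":[0.6,1.199,1.199,1.199,1.199,1.199,1.199,1.199]}' 0
python3 - <<'E'
from h import *
go([.4792,.1145,.012],-5)
E
```

```text
clock: 1.05
position: [0.4508, 0.1648, 0.2226]
eef_rot: [[0.093, 0.996, 0.001], [0.996, -0.093, 0.0], [0.0, 0.001, -1.0]]
ft_force: [1.1, 1.3, -0.1]
opening: 0.0855
grip_force: 0.0
shift [-47.5  32.9 210.6] spin -0.006 q6 20.4 n50 4.4 nspin 0.0
```

```bash
python3 -m jog '{"linear":[[-47,33,0],[-47,33,50],[-47,33,100],[-47,33,150],[-47,33,190],[-47,33,211],[-47,33,211],[-47,33,211]],"spin":[0,0,0,0,0,0,0,0]}' 0 | head -2; python3 -m jog '{"linear":[[0,0,0],[0,0,0],[0,0,0],[0,0,0],[0,0,0]],"spin":[0,0,0,0,0]}' 1
python3 - <<'E'
from h import *
go([.4792,.1145,.012],-5)
R=np.array([[np.cos(np.radians(-5)),-np.sin(np.radians(-5))],[np.sin(np.radians(-5)),np.cos(np.radians(-5))]])
for y in(-.06,-.02,.02,.06): print(y,np.array([.5037,-.2992])+R@[0,y])
E
```

```text
clock: 1.85
position: [0.4791, 0.117, 0.0115]
clock: 2.35
position: [0.4797, 0.1172, 0.0127]
eef_rot: [[0.087, 0.996, 0.002], [0.996, -0.087, 0.0], [0.001, 0.002, -1.0]]
ft_force: [-0.5, 0.6, 7.4]
opening: 0.0303
grip_force: 58.8
shift [-2.7 -0.2  0.7] spin 0.0 q6 13.8 n50 0.1 nspin 0.0
-0.06 [ 0.4985 -0.359 ]
-0.02 [ 0.502  -0.3191]
0.02 [ 0.5054 -0.2793]
0.06 [ 0.5089 -0.2394]
```

```bash
python3 -m jog '{"linear":[[0,0,-50],[0,0,-100],[-50,6,-110],[-100,13,-110],[-150,19,-110],[-200,25,-110],[-250,32,-110],[-300,38,-110]],"spin":[0,0,0,0,0,0,0,0]}' | head -2; python3 -m jog '{"linear":[[-50,6,0],[-100,13,0],[-150,19,0],[-172,22,0],[-172,22,0],[-172,22,0]],"spin":[0,0,0,0,0,0]}'
python3 - <<'E'
from h import *
go([.4985,-.359,.021],-5)
snap("top","d.png",265,145,480,265,3)
E
```

```text
clock: 3.15
position: [0.4904, -0.1838, 0.122]
clock: 3.75
position: [0.4969, -0.3549, 0.1212]
eef_rot: [[0.088, 0.996, -0.001], [0.996, -0.088, 0.001], [0.001, -0.001, -1.0]]
ft_force: [0.3, 0.6, -0.9]
opening: 0.0305
grip_force: 59.6
shift [ -4.    2.  100.2] spin -0.001 q6 -34.5 n50 2.0 nspin 0.0
```

View pics/d.png

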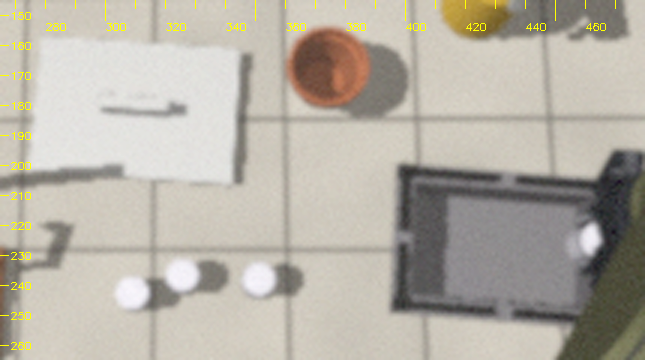

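The tin is in the gripper over the right end of the tub (590,238 in the crop), and the other three tins and the lid haven't moved. Next I lower it, release to a partial opening and go for the next tin at (0.4742,-0.0703).

```bash
python3 -m jog '{"linear":[[-2,2,50],[-2,2,90],[-2,2,100],[-2,2,100]],"spin":[0,0,0,0]}' | head -4; python3 -m jog '{"linear":[[0,0,0],[0,0,0],[0,0,0],[0,0,-40],[0,0,-85],[0,0,-110],[0,0,-110]],"spin":[0,0,0,0,0,0,0]}' 0.4
python3 - <<'E'
from h import *
go([.4742,-.0703,.012],-5)
E
```

```text
clock: 4.2
position: [0.4982, -0.3546, 0.0205]
eef_rot: [[0.085, 0.996, -0.004], [0.996, -0.085, 0.003], [0.003, -0.004, -1.0]]
ft_force: [-0.3, -0.6, -0.4]
clock: 4.9
position: [0.5024, -0.3596, 0.1373]
eef_rot: [[0.087, 0.996, 0.009], [0.996, -0.087, -0.007], [-0.006, 0.009, -1.0]]
ft_force: [0.6, -0.8, -0.2]
opening: 0.0515
grip_force: 0.0
shift [286.6 -54.4 123. ] spin 0.0 q6 -34.5 n50 6.3 nspin 0.0
```

```bash
python3 -m jog '{"linear":[[50,-10,0],[100,-20,0],[150,-30,0],[200,-40,0],[250,-49,0],[285,-56,0],[285,-56,20],[285,-56,60]],"spin":[0,0,0,0,0,0,0,0]}' 0.1 | head -2; python3 -m jog '{"linear":[[0,0,0],[0,0,0]],"spin":[0,0]}'|head -2
python3 - <<'E'
from h import *
go([.4742,-.0703,.012],-5)
E
```

```text
clock: 5.7
position: [0.471, -0.0674, 0.0733]
clock: 5.9
position: [0.4673, -0.0682, 0.0711]
shift [-1.5  7.2 59. ] spin 0.0 q6 -8.4 n50 1.2 nspin 0.0
```

Target slot for this tin: tub y=-0.02 → (0.502,-0.319), so world shift (0.028,-0.249) → tool (-245, 49).

```bash
python3 -m jog '{"linear":[[-1,7,40],[-1,7,59],[-1,7,59]],"spin":[0,0,0]}' | head -2; python3 -m jog '{"linear":[[0,0,0],[0,0,0],[0,0,0],[0,0,0],[0,0,-50],[0,0,-100],[-20,4,-110],[-60,12,-110]],"spin":[0,0,0,0,0,0,0,0]}' 1; python3 -m jog '{"linear":[[-50,10,0],[-100,20,0],[-150,30,0],[-185,37,0],[-185,37,0],[-185,37,0]],"spin":[0,0,0,0,0,0]}';python3 - <<'E'
from h import *
go([.502,-.319,.021],-5)
E
```

```text
clock: 6.2
position: [0.4747, -0.0704, 0.0119]
clock: 7.0
position: [0.4836, -0.1301, 0.1263]
eef_rot: [[0.083, 0.997, 0.006], [0.997, -0.083, -0.001], [-0.001, 0.007, -1.0]]
ft_force: [1.5, -0.8, -0.6]
opening: 0.0304
grip_force: 59.6
clock: 7.6
position: [0.5024, -0.3191, 0.1227]
eef_rot: [[0.089, 0.996, 0.0], [0.996, -0.089, 0.0], [0.0, 0.0, -1.0]]
ft_force: [-0.3, 0.8, -1.2]
opening: 0.0304
grip_force: 59.6
shift [ -0.   -0.4 101.7] spin -0.002 q6 -31.4 n50 2.0 nspin 0.0
```

```bash
python3 -m jog '{"linear":[[0,0,50],[0,0,90],[0,0,101],[0,0,101]],"spin":[0,0,0,0]}' | head -2; python3 -m jog '{"linear":[[0,0,0],[0,0,0],[0,0,0],[0,0,-40],[0,0,-85],[0,0,-110],[0,0,-110]],"spin":[0,0,0,0,0,0,0]}' 0.4|head -2; python3 -m jog '{"linear":[[50,-8,0],[100,-16,0],[150,-24,0],[200,-32,0],[250,-41,0],[300,-49,0],[319,-52,20],[319,-52,60]],"spin":[0,0,0,0,0,0,0,0]}' 0.1 | head -2; python3 -m jog '{"linear":[[0,0,0],[0,0,0]],"spin":[0,0]}'|head -2
python3 - <<'E'
from h import *
go([.4792,.0034,.012],-5)
E
```

```text
clock: 8.0
position: [0.5014, -0.3159, 0.0205]
clock: 8.7
position: [0.5058, -0.3205, 0.137]
clock: 9.5
position: [0.4807, 0.007, 0.0732]
clock: 9.7
position: [0.4776, 0.0039, 0.071]
shift [-0.4  1.8 59. ] spin 0.0 q6 0.4 n50 1.2 nspin 0.0
```

```bash
python3 -m jog '{"linear":[[0,2,40],[0,2,59],[0,2,59]],"spin":[0,0,0]}' | head -2; python3 -m jog '{"linear":[[0,0,0],[0,0,0],[0,0,0],[0,0,0],[0,0,-50],[0,0,-100],[-20,4,-110],[-60,11,-110]],"spin":[0,0,0,0,0,0,0,0]}' 1|tail -2; python3 -m jog '{"linear":[[-50,10,0],[-100,20,0],[-150,29,0],[-200,38,0],[-220,40,0],[-220,40,0],[-220,40,0]],"spin":[0,0,0,0,0,0,0]}'|head -2;python3 - <<'E'
from h import *
go([.5054,-.2793,.021],-5)
snap("top","e.png",265,145,480,265,3)
E
```

```text
clock: 10.0
position: [0.4801, 0.0029, 0.0119]
opening: 0.0303
grip_force: 59.6
clock: 11.5
position: [0.5067, -0.2797, 0.1227]
shift [  0.2  -1.3 101.7] spin -0.001 q6 -28.0 n50 2.0 nspin 0.0
```

View pics/e.png

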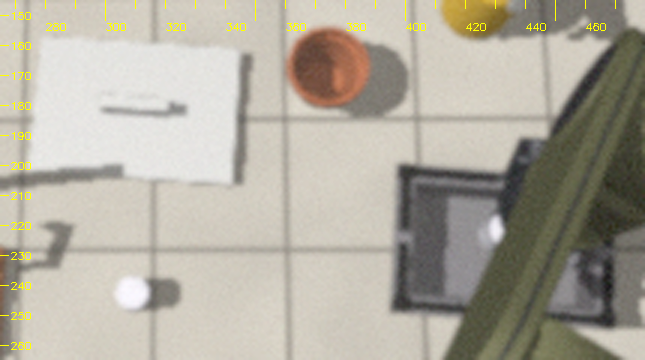

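Third tin is held over the tub at (495,228 in the crop); the last tin is still at (132,292) and the lid is unchanged.

```bash
python3 -m jog '{"linear":[[0,-1,50],[0,-1,90],[0,-1,101],[0,-1,101]],"spin":[0,0,0,0]}' | head -2; python3 -m jog '{"linear":[[0,0,0],[0,0,0],[0,0,0],[0,0,-40],[0,0,-85],[0,0,-110],[0,0,-110]],"spin":[0,0,0,0,0,0,0]}' 0.4|head -2; python3 -m jog '{"linear":[[50,-11,0],[100,-22,0],[150,-33,0],[200,-44,0],[250,-55,0],[300,-66,0],[326,-72,20],[326,-72,60]],"spin":[0,0,0,0,0,0,0,0]}' 0.1 | head -2; python3 -m jog '{"linear":[[0,0,0],[0,0,0]],"spin":[0,0]}'|head -2
python3 - <<'E'
from h import *
go([.4619,.0515,.012],-5)
E
```

```text
clock: 11.95
position: [0.5051, -0.2772, 0.0205]
clock: 12.65
position: [0.5093, -0.2815, 0.1369]
clock: 13.45
position: [0.4644, 0.0554, 0.0731]
clock: 13.65
position: [0.4617, 0.0514, 0.071]
shift [ 0.2  0.4 59. ] spin 0.0 q6 6.1 n50 1.2 nspin 0.0
```

```bash
python3 -m jog '{"linear":[[0,0,40],[0,0,59],[0,0,59]],"spin":[0,0,0]}' | head -2; python3 -m jog '{"linear":[[0,0,0],[0,0,0],[0,0,0],[0,0,0],[0,0,-50],[0,0,-100],[-20,5,-110],[-60,15,-110]],"spin":[0,0,0,0,0,0,0,0]}' 1|tail -2; python3 -m jog '{"linear":[[-50,13,0],[-100,26,0],[-150,38,0],[-200,50,0],[-226,57,0],[-226,57,0],[-226,57,0]],"spin":[0,0,0,0,0,0,0]}'|head -2;python3 - <<'E'
from h import *
go([.5089,-.2394,.021],-5)
go([.6486,.0511,.15],-5)
E
```

```text
clock: 13.95
position: [0.4623, 0.0505, 0.0119]
opening: 0.0303
grip_force: 59.6
clock: 15.45
position: [0.5093, -0.2402, 0.1228]
shift [  0.7  -0.5 101.8] spin -0.002 q6 -24.5 n50 2.0 nspin 0.0
shift [302.5 112.9 -27.1] spin -0.002 q6 -24.5 n50 6.5 nspin 0.0
```

```bash
python3 -m jog '{"linear":[[1,0,50],[1,0,90],[1,0,101],[1,0,101]],"spin":[0,0,0,0]}' | head -2; python3 -m jog '{"linear":[[0,0,0],[0,0,0],[0,0,0],[0,0,-40],[0,0,-85],[0,0,-110],[0,0,-110]],"spin":[0,0,0,0,0,0,0]}' 0.4|head -2; python3 -m jog '{"linear":[[50,0,-10],[100,0,-20],[150,0,-30],[180,0,-30],[180,0,-30]],"spin":[0,0,0,0,0]}' 0 | head -2
python3 - <<'E'
from h import *
snap("top","f.png",265,140,480,265,3)
a=cv2.imread("pics/f.png");im=cv2.cvtColor(arm.get_image("scene"),cv2.COLOR_RGB2BGR)
b=cv2.resize(im[190:310,160:400],None,fx=2.6875,fy=2.0,interpolation=cv2.INTER_CUBIC)[:220]
b=cv2.resize(im[190:310,160:400],(645,222),interpolation=cv2.INTER_CUBIC)
cv2.imwrite("pics/f2.png",np.vstack([a,b]))
go([.6486,.0511,.1],-4)
E
```

```text
clock: 15.85
position: [0.5082, -0.2364, 0.0205]
clock: 16.55
position: [0.5129, -0.2404, 0.1367]
clock: 17.05
position: [0.5248, -0.0553, 0.1613]
shift [119.8 114.1  60.9] spin -0.015 q6 -6.1 n50 3.5 nspin 0.1
```

View pics/f2.png

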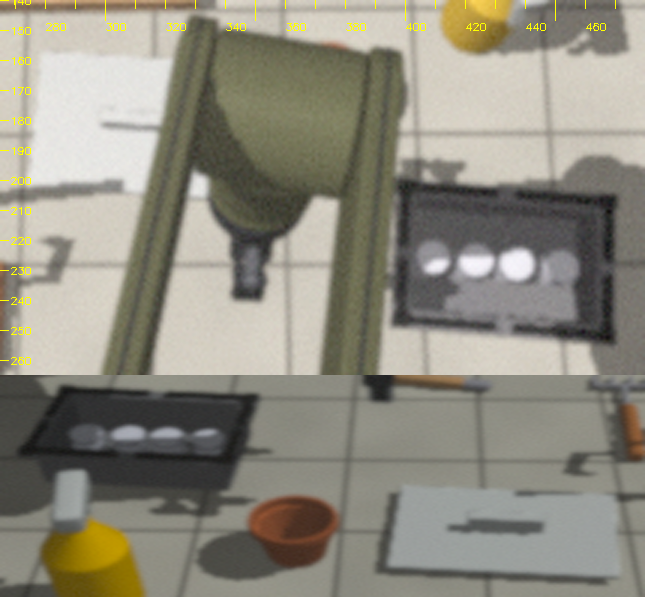

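All four tins stand upright in the tub, in the row at (432..562, 258..267). The lid is still in its place; its handle's front top edge runs about (467,518) to (545,521) in the lower (scene) crop. I'll cross-check the lid from the scene view.

Run:
```python
from h import *
f=lambda x,y:(160+x*240/645,190+(y-375)*120/222)
q=np.array([ray("scene",*f(*p),.017)[:2] for p in[(400,486),(617,494),(620,577),(388,567)]])
print(q,q.mean(0))
print("handle",[ray("scene",*f(*p),.043)[:2] for p in[(467,518),(545,521),(467,511),(540,514)]])
print("top handle",[ray("top",265+x/3,145+y/3,.043)[:2] for x,y in[(98,95),(170,97),(98,105),(186,107)]])
print("exp",(proj("top",[.6486,.0511,.043])-[265,145])*3)
g=lambda x,y:(160+x*240/645,190+(y-375)*120/222)
q=np.array([ray("scene",*f(*p),.069)[:2] for p in[(62,388),(258,396),(233,462),(20,454)]]);print("tub scene",q,q.mean(0))
q=np.array([ray("top",265+x/3,140+y/3,.069)[:2] for x,y in[(400,181),(617,196),(613,343),(392,325)]]);print("tub top",q,q.mean(0))
```

```text
[[ 0.5751 -0.0427]
 [ 0.5881  0.165 ]
 [ 0.7296  0.1529]
 [ 0.7154 -0.0507]] [0.6521 0.0561]
handle [array([0.6552, 0.0195]), array([0.6597, 0.0898]), array([0.6431, 0.0197]), array([0.6477, 0.086 ])]
top handle [array([0.6569, 0.0869]), array([0.6545, 0.0154]), array([0.6466, 0.0868]), array([ 0.6442, -0.0005])]
exp [133.9713 102.9126]
tub scene [[ 0.4312 -0.3878]
 [ 0.4464 -0.1878]
 [ 0.5805 -0.1978]
 [ 0.5675 -0.3986]] [ 0.5064 -0.293 ]
tub top [[ 0.579  -0.2041]
 [ 0.564  -0.4072]
 [ 0.4265 -0.3935]
 [ 0.4429 -0.1917]] [ 0.5031 -0.2992]
```

```bash
python3 -m jog '{"linear":[[50,50,0],[90,85,0],[120,115,0],[120,115,0],[120,115,40],[120,115,60],[120,115,60]],"spin":[-0.013,-0.013,-0.013,-0.013,-0.013,-0.013,-0.013]}' 0.2 | head -2
python3 - <<'E'
from h import *
go([.650,.0535,.022],-4.3)
E
```

```text
clock: 17.85
position: [0.6473, 0.0485, 0.0969]
shift [ 5.2  2.9 74.9] spin -0.0 q6 4.9 n50 1.5 nspin 0.0
```

```bash
python3 -m jog '{"linear":[[4,3,30],[4,3,60],[4,3,74],[4,3,74],[4,3,74]],"spin":[0,0,0,0,0]}' | head -4;  python3 -m jog '{"linear":[[0,0,0],[0,0,0],[0,0,0],[0,0,0],[0,0,0],[0,0,0]],"spin":[0,0,0,0,0,0]}' 1
```

```text
clock: 18.35
position: [0.6544, 0.0533, 0.0284]
eef_rot: [[0.075, 0.997, 0.001], [0.997, -0.075, -0.0], [0.0, 0.001, -1.0]]
ft_force: [0.1, 0.7, 0.2]
clock: 18.95
position: [0.6535, 0.0541, 0.0285]
eef_rot: [[0.074, 0.997, 0.0], [0.997, -0.074, 0.0], [0.0, 0.0, -1.0]]
ft_force: [-2.2, -0.7, 7.1]
opening: 0.0125
grip_force: 62.3
```

```bash
python3 -m jog '{"linear":[[0,0,0],[0,0,0],[0,0,4],[0,0,7],[0,0,7]],"spin":[0,0,0,0,0]}' 0.6 | head -4;  python3 -m jog '{"linear":[[0,0,0],[0,0,0],[0,0,0],[0,0,0],[0,0,0]],"spin":[0,0,0,0,0]}' 1; python3 -m jog '{"linear":[[0,0,-20],[0,0,-60],[0,0,-100],[0,0,-115],[0,0,-115],[0,0,-115]],"spin":[0,0,0,0,0,0]}'
python3 - <<'E'
from h import *
s=arm.observe()["position"]
go(s+[-.1456,-.3497,0],-4.7)
E
```

```text
clock: 19.45
position: [0.6531, 0.0539, 0.0195]
eef_rot: [[0.074, 0.997, -0.002], [0.997, -0.074, -0.0], [-0.0, -0.002, -1.0]]
ft_force: [-0.6, 0.6, -0.6]
clock: 19.95
position: [0.6537, 0.0539, 0.0204]
eef_rot: [[0.074, 0.997, -0.0], [0.997, -0.074, -0.0], [-0.0, -0.0, -1.0]]
ft_force: [1.3, -0.1, -1.7]
opening: 0.0127
grip_force: 60.8
clock: 20.55
position: [0.6528, 0.0539, 0.1347]
eef_rot: [[0.074, 0.997, -0.001], [0.997, -0.074, -0.0], [-0.0, -0.001, -1.0]]
ft_force: [-0.2, -0.1, -3.4]
opening: 0.0127
grip_force: 60.6
shift [-359.5 -119.3    0.2] spin 0.008 q6 5.3 n50 7.6 nspin 0.1
```

```bash
python3 -m jog '{"linear":[[-45,-15,0],[-90,-30,0],[-135,-45,0],[-180,-60,0],[-225,-75,0],[-270,-90,0],[-315,-105,0],[-345,-115,0]],"spin":[0,0,0,0,0,0,0.008,0.008]}'|head -2;python3 -m jog '{"linear":[[-15,-4,0],[-15,-4,0],[-15,-4,0],[-15,-4,30],[-15,-4,30],[-15,-4,30]],"spin":[0,0,0,0,0,0]}'
python3 - <<'E'
from h import *
snap("scene","g.png",160,180,270,250,7)
E
```

```text
clock: 21.35
position: [0.5104, -0.2835, 0.1329]
clock: 21.95
position: [0.5079, -0.2941, 0.1047]
eef_rot: [[0.08, 0.997, -0.003], [0.997, -0.08, 0.002], [0.002, -0.003, -1.0]]
ft_force: [-0.4, -0.1, -1.7]
opening: 0.0127
grip_force: 60.4
```

View pics/g.png

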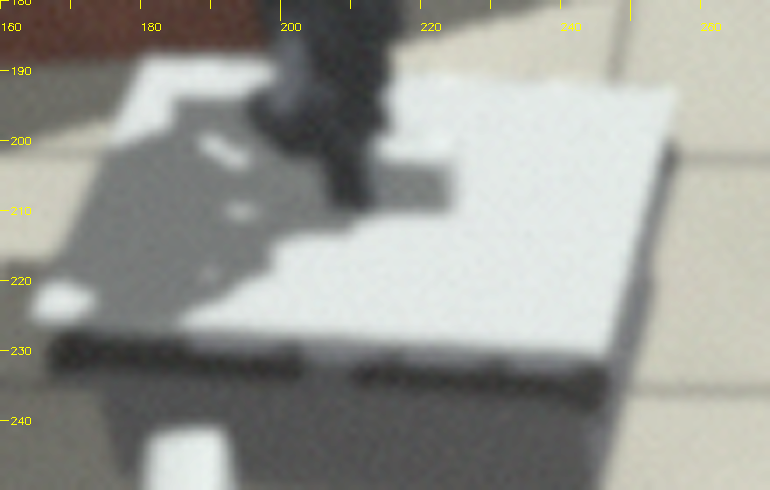

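Run:
```python
from h import *
q=np.array([ray("scene",160+x/7,180+y/7,.1013)[:2] for x,y in[(33,322),(607,358),(676,92),(140,58)]])
print(q,q.mean(0)); d=q[1]+q[2]-q[0]-q[3];print(np.degrees(np.arctan2(-d[0],d[1])))
# predicted flange corners z .066 for tub guesses, in crop px
a=np.radians(-4.7);R=np.array([[np.cos(a),-np.sin(a)],[np.sin(a),np.cos(a)]])
for c in([.5064,-.293],[.5034,-.2992]):
  for z in(.072,.066): print(c,z,[((proj("scene",[*(np.array(c)+R@np.array(k)),z])-[160,180])*7).round() for k in([.071,-.103],[.071,.103],[-.071,.103])])
go([.5079,-.2941,.09],-4.7)
```

```text
[[ 0.5762 -0.397 ]
 [ 0.5918 -0.1937]
 [ 0.4497 -0.1835]
 [ 0.4325 -0.3902]] [ 0.5125 -0.2911]
-4.584964593542525
[0.5064, -0.293] 0.072 [array([ 42., 365.]), array([609., 404.]), array([680., 140.])]
[0.5064, -0.293] 0.066 [array([ 45., 377.]), array([611., 415.]), array([682., 151.])]
[0.5034, -0.2992] 0.072 [array([ 26., 359.]), array([593., 397.]), array([665., 134.])]
[0.5034, -0.2992] 0.066 [array([ 30., 371.]), array([594., 409.]), array([666., 146.])]
shift [ 0.8 -0.9 15.6] spin 0.002 q6 -29.6 n50 0.3 nspin 0.0
```

Run:
```python
from h import *
from scipy.optimize import least_squares
def fit(n,mask,z,W,H,c0):
    # silhouettes: fit rotated rect (plane z) to mask contour points
    cs,_=cv2.findContours(mask,cv2.RETR_EXTERNAL,cv2.CHAIN_APPROX_NONE)
    c=max(cs,key=cv2.contourArea)[:,0,:]
    c=cv2.convexHull(c)[:,0,:] if False else c
    P=np.array([ray(n,u,v,z)[:2] for u,v in c])
    def res(p):
        a=p[2];R=np.array([[np.cos(a),-np.sin(a)],[np.sin(a),np.cos(a)]]);q=(P-p[:2])@R
        dx=np.abs(q[:,0])-p[3]/2;dy=np.abs(q[:,1])-p[4]/2
        return np.maximum(dx,dy)*1000
    r=least_squares(res,[*c0,-.08,W,H],loss="soft_l1")
    print(n,z,r.x,"deg",np.degrees(r.x[2]),"rms",np.sqrt(np.mean(r.fun**2)),len(c))
for n,f in(("top","pics/top0.png"),("scene","pics/scene0.png")):
    im=cv2.imread(f);K=4
    im=cv2.resize(im,None,fx=K,fy=K,interpolation=cv2.INTER_CUBIC);g=im.max(2);sat=im.max(2).astype(int)-im.min(2)
    def do(c,z,W,H,test):
        u,v=(proj(n,[*c,z])*K).astype(int);m=np.zeros(g.shape,np.uint8);s=slice(v-35*K,v+35*K),slice(u-50*K,u+50*K)
        m[s]=(test(g[s],sat[s])*255).astype(np.uint8)
        m=cv2.morphologyEx(m,cv2.MORPH_OPEN,np.ones((9,9)))
        # back to source pixel coords
        global ray_
        cs,_=cv2.findContours(m,cv2.RETR_EXTERNAL,cv2.CHAIN_APPROX_NONE);k=max(cs,key=cv2.contourArea)[:,0,:]
        P=np.array([ray(n,(a+.5)/K-.5,(b+.5)/K-.5,z)[:2] for a,b in k])
        def res(p):
            a=p[2];R=np.array([[np.cos(a),-np.sin(a)],[np.sin(a),np.cos(a)]]);q=(P-p[:2])@R
            return np.maximum(np.abs(q[:,0])-p[3]/2,np.abs(q[:,1])-p[4]/2)*1000
        r=least_squares(res,[*c,-.08,W,H],loss="soft_l1",f_scale=2)
        print(n,z,r.x,"deg",np.degrees(r.x[2]).round(2),"med",np.median(abs(r.fun)).round(2),len(k))
    u,v=(proj(n,[.69,.0,.017])*K).astype(int);print("lid g",g[v,u],sat[v,u])
    do([.65,.053],.017,.142,.206,lambda g,s:(g>(205 if n=="top" else 175)))
    for z in(.066,.072): do([.505,-.296],z,.142,.206,lambda g,s:(g<62))
```

```text
lid g 144 4Traceback (most recent call last):
  File "<stdin>", line 32, in <module>
  File "<stdin>", line 24, in do
ValueError: max() iterable argument is empty
```

Run:
```python
from h import *
for n in("top","scene"):
    g=cv2.imread(f"pics/{n}0.png").max(2)
    def line(p,q,z):
        a,b=proj(n,[*p,z]),proj(n,[*q,z]);m=60
        return g[np.linspace(a[1],b[1],m).round().astype(int),np.linspace(a[0],b[0],m).round().astype(int)]
    print(n,"lid y",line([.69,.2],[.69,-.09],.017));print("lid x",line([.75,.0],[.55,.0],.017))
    print("tub y",line([.505,-.15],[.505,-.45],.069));print("tub x",line([.60,-.22],[.40,-.22],.069))
```

```text
top lid y [132 133 132 129 129 134 130 111 127 133 143 145 144 142 144 144 143 144
 143 145 144 145 144 143 143 143 143 144 144 144 145 143 144 144 143 143
 141 142 142 145 144 145 143 142 143 141 139 141 144 146 143 116  86  76
  97 126 129 128 128 128]
lid x [129 130 128 126 127 128 126 124 126 127 130 140 143 143 141 146 143 144
 144 144 143 142 141 143 143 143 141 136 129 124 124 132 141 141 144 147
 145 143 144 145 142 145 146 144 148 144 143 146 145 146 140 133 129 128
 133 133 133 132 132 132]
tub y [125 125 124 125 125 125 125 123 112  95  58  57  70  51  52  51  51  50
  57  87  86  86  91  89  88  86  85  87  87  88  86  89  89  88  84  88
  86  88  86  88  87  84  73  60  64  65  76  51  43  49  66  65  65  75
 118 121 125 123 125 124]
tub x [105 102 106 105 102  93  69  36  51  67  72  53  43  49  52  51  53  53
  51  49  51  50  53  52  54  53  53  49  53  53  49  52  53  49  53  54
  51  54  53  52  52  52  72  59  43  47  64  93 103 105 104 108 102 107
 108 109 109 110 111 104]
scene lid y [143 142 144 141 141 141 121 122 140 149 157 156 156 154 155 155 156 155
 156 15
[... 217 characters left out ...]
31 150 154 155 156 153 154
 156 156 154 154 154 154 156 156 155 156 152 148 139 127 125 131 143 153
 154 156 157 155 155 156 157 155 158 157 155 156 155 155 157 155 146 140
 139 137 138 137 138 136]
tub y [131 134 133 135 134 134 135 133 109  69  48  53  53  52  51  49  50  50
  51  49  49  49  52  49  50  52  50  49  47  51  50  52  46  49  47  49
  50  49  50  50  52  67  71  73  72  72  80  55  45  76  87  88 107 135
 137 140 138 140 137 138]
tub x [ 49  50  51  53  54  59  51  43  43  32  36  42  47  49  50  50  49  49
  49  50  48  50  48  49  51  49  51  51  51  51  52  51  50  48  50  50
  50  52  51  51  51  53  58  66  57  57  42  45  71 106 115 123 125 127
 127 128 119 118 121 123]
```

Run:
```python
from h import *
from scipy.optimize import least_squares
K=4
def do(n,c,z,test,W=.142,H=.206):
    im=cv2.GaussianBlur(cv2.imread(f"pics/{n}0.png"),(3,3),0)
    im=cv2.resize(im,None,fx=K,fy=K,interpolation=cv2.INTER_CUBIC).astype(int);g=im.max(2);sat=g-im.min(2)
    u,v=(proj(n,[*c,z])*K).astype(int);m=np.zeros(g.shape,np.uint8);s=slice(v-32*K,v+32*K),slice(u-46*K,u+46*K)
    m[s]=(test(g[s],sat[s])*255).astype(np.uint8)
    m=cv2.morphologyEx(m,cv2.MORPH_CLOSE,np.ones((25,25)));m=cv2.morphologyEx(m,cv2.MORPH_OPEN,np.ones((17,17)))
    cs,_=cv2.findContours(m,cv2.RETR_EXTERNAL,cv2.CHAIN_APPROX_NONE);k=max(cs,key=cv2.contourArea)[:,0,:]
    P=np.array([ray(n,(a+.5)/K-.5,(b+.5)/K-.5,z)[:2] for a,b in k])
    def res(p):
        a=p[2];R=np.array([[np.cos(a),-np.sin(a)],[np.sin(a),np.cos(a)]]);q=(P-p[:2])@R
        return np.maximum(np.abs(q[:,0])-p[3]/2,np.abs(q[:,1])-p[4]/2)*1000
    r=least_squares(res,[*c,-.08,W,H],loss="soft_l1",f_scale=2)
    print(n,z,r.x,"deg",np.degrees(r.x[2]).round(2),"med",np.median(abs(r.fun)).round(2))
do("top",[.65,.053],.017,lambda g,s:(g>137)&(s<9))
do("scene",[.65,.053],.017,lambda g,s:(g>147))
for t in(54,58,62):do("top",[.505,-.296],.069,lambda g,s:g<t)
for t in(60,):do("scene",[.505,-.296],.069,lambda g,s:g<t)
```

```text
top 0.017 [ 0.6522  0.0546 -0.0842  0.1334  0.2001] deg -4.83 med 0.94
scene 0.017 [ 0.6496  0.0567 -0.0828  0.1335  0.2006] deg -4.74 med 0.8
top 0.069 [ 0.5037 -0.2984 -0.0928  0.1249  0.1938] deg -5.32 med 3.38Traceback (most recent call last):
  File "<stdin>", line 19, in <module>
  File "<stdin>", line 11, in do
  File "h.py", line 5, in ray
    c=arm.camera_info(n);M=np.array(c["world_to_cam"]);R,t=M[:3,:3],M[:3,3]
ValueError: time passes only in moves, steps and waits
```

```bash
python3 -m jog '{"linear":[[-4,-5,0],[-4,-5,6],[-4,-5,10],[-4,-5,10],[-4,-5,10]],"spin":[0.003,0.006,0.006,0.006,0.006]}'; python3 -m jog '{"linear":[[0,0,2],[0,0,4],[0,0,6],[0,0,8],[0,0,8]],"spin":[0,0,0,0,0]}'
```

```text
clock: 22.5
position: [0.5028, -0.2998, 0.0954]
eef_rot: [[0.088, 0.996, -0.0], [0.996, -0.088, 0.0], [0.0, -0.0, -1.0]]
ft_force: [0.0, 0.2, -3.1]
opening: 0.0128
grip_force: 60.6
clock: 23.0
position: [0.5027, -0.2996, 0.0871]
eef_rot: [[0.088, 0.996, -0.001], [0.996, -0.088, 0.0], [0.0, -0.001, -1.0]]
ft_force: [-0.3, -0.8, -2.5]
opening: 0.0122
grip_force: 60.6
```

```bash
python3 -m jog '{"linear":[[0,0,1],[0,0,2],[0,0,3],[0,0,3]],"spin":[0,0,0,0]}'|grep -E "pos|ft"; python3 -m jog '{"linear":[[0,0,1],[0,0,2],[0,0,2]],"spin":[0,0,0]}'|grep -E "pos|ft"
```

```text
position: [0.5028, -0.2997, 0.0843]
ft_force: [0.3, 0.2, -3.3]
position: [0.503, -0.2998, 0.0824]
ft_force: [1.0, -0.4, -1.6]
```

```bash
python3 -m jog '{"linear":[[0,0,0],[0,0,0],[0,0,0],[0,0,-30],[0,0,-60],[0,0,-60]],"spin":[0,0,0,0,0,0]}' 0.5|grep -E "pos|ft|op"; python3 -m jog '{"linear":[[0,-40,-40],[0,-80,-40],[0,-80,-40],[0,-80,-40]],"spin":[0,0,0,0]}' 1|grep -E "pos|ft|op"
python3 - <<'E'
from h import *
snap("scene","i.png",160,180,270,250,7)
a=np.radians(-4.9);R=np.array([[np.cos(a),-np.sin(a)],[np.sin(a),np.cos(a)]])
for k in([-.063,.095],[-.063,-.095],[.063,-.095],[.063,.095]):
    p=np.array([.504,-.298])+R@np.array(k);print(k,p);go([*p,.1])
E
```

```text
position: [0.5058, -0.3018, 0.1469]
ft_force: [-0.2, -0.7, -0.2]
opening: 0.0428
position: [0.4224, -0.2926, 0.1825]
ft_force: [-0.4, -0.2, 0.1]
opening: 0.0001
[-0.063, 0.095] [ 0.4493 -0.198 ]
shift [96.9 17.3 82.5] spin 0 q6 -34.3 n50 2.6 nspin 0.0
[-0.063, -0.095] [ 0.4331 -0.3873]
shift [-93.1  17.9  82.5] spin 0 q6 -34.3 n50 2.5 nspin 0.0
[0.063, -0.095] [ 0.5587 -0.398 ]
shift [-92.7 143.9  82.7] spin 0 q6 -34.3 n50 3.8 nspin 0.0
[0.063, 0.095] [ 0.5749 -0.2087]
shift [ 97.3 143.3  82.6] spin 0 q6 -34.3 n50 3.8 nspin 0.0
```

View pics/i.png

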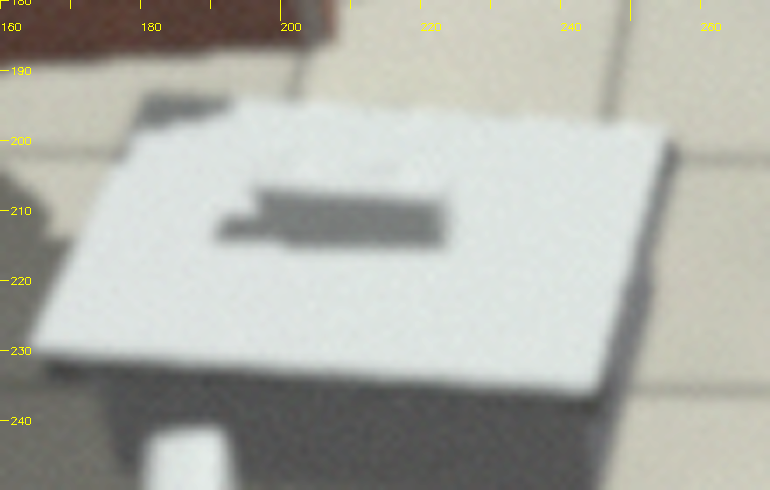

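Lid lies flat on the tub, its edges in line with the flange: front edge (33,350) to (600,393), handle centre near (350,215). Now I press the corners.

```bash
python3 -m jog '{"linear":[[45,10,30],[94,20,60],[94,20,90],[94,20,98],[94,20,98]],"spin":[0,0,0,0,0]}'|grep -E "pos|ft"; python3 -m jog '{"linear":[[0,0,2],[0,0,4],[0,0,6],[0,0,8]],"spin":[0,0,0,0]}'|grep -E "pos|ft";python3 -m jog '{"linear":[[0,0,1],[0,0,2],[0,0,3],[0,0,3]],"spin":[0,0,0,0]}'|grep -E "pos|ft"
```

```text
position: [0.4513, -0.2005, 0.083]
ft_force: [-0.2, -1.0, 0.1]
position: [0.4522, -0.2021, 0.0777]
ft_force: [-1.4, 0.4, 9.1]
position: [0.4521, -0.202, 0.075]
ft_force: [-1.0, -1.1, 6.8]
```

```bash
python3 -m jog '{"linear":[[0,0,1],[0,0,2],[0,0,3],[0,0,3]],"spin":[0,0,0,0]}'|grep -E "pos|ft"
```

```text
position: [0.4523, -0.202, 0.0741]
ft_force: [-5.5, 1.5, 27.6]
```

```bash
python3 -m jog '{"linear":[[0,0,-20],[-45,0,-20],[-90,0,-20],[-135,0,-20],[-184,0,-20],[-184,0,-20],[-184,0,-12],[-184,0,-10]],"spin":[0,0,0,0,0,0,0,0]}'|grep -E "pos|ft"; python3 -m jog '{"linear":[[0,0,2],[0,0,4],[0,0,5],[0,0,6],[0,0,7],[0,0,8],[0,0,8]],"spin":[0,0,0,0,0,0,0]}'|grep -E "pos|ft"
```

```text
position: [0.4341, -0.3827, 0.0794]
ft_force: [0.1, -0.0, -0.1]
position: [0.4343, -0.3825, 0.0741]
ft_force: [-6.6, 1.4, 14.0]
```

```bash
python3 -m jog '{"linear":[[0,0,1],[0,0,2],[0,0,2]],"spin":[0,0,0]}'|grep -E "pos|ft"; python3 -m jog '{"linear":[[0,0,-20],[0,45,-20],[0,90,-20],[0,121,-20],[0,121,-20],[0,121,-12],[0,121,-10]],"spin":[0,0,0,0,0,0,0]}'|grep -E "pos|ft"; python3 -m jog '{"linear":[[0,0,2],[0,0,4],[0,0,5],[0,0,6],[0,0,7],[0,0,8],[0,0,9],[0,0,9]],"spin":[0,0,0,0,0,0,0,0]}'|grep -E "pos|ft"
```

```text
position: [0.4343, -0.3826, 0.0739]
ft_force: [-8.7, 4.0, 26.0]
position: [0.5544, -0.3928, 0.079]
ft_force: [1.6, 2.4, 6.4]
position: [0.5548, -0.3932, 0.0742]
ft_force: [-0.7, 5.9, 14.4]
```

```bash
python3 -m jog '{"linear":[[0,0,1],[0,0,2],[0,0,2]],"spin":[0,0,0]}'|grep -E "pos|ft"; python3 -m jog '{"linear":[[0,0,-20],[45,0,-20],[90,0,-20],[135,0,-20],[184,0,-20],[184,0,-20],[184,0,-13],[184,0,-11]],"spin":[0,0,0,0,0,0,0,0]}'|grep -E "pos|ft"; python3 -m jog '{"linear":[[0,0,2],[0,0,4],[0,0,6],[0,0,7],[0,0,8],[0,0,9],[0,0,10],[0,0,10]],"spin":[0,0,0,0,0,0,0,0]}'|grep -E "pos|ft"
```

```text
position: [0.5548, -0.3931, 0.074]
ft_force: [-4.2, 7.8, 23.3]
position: [0.5709, -0.2122, 0.0797]
ft_force: [-0.5, -0.5, 0.3]
position: [0.5711, -0.2123, 0.0737]
ft_force: [-6.9, 5.8, 24.6]
```

```bash
python3 -m jog '{"linear":[[0,0,-50],[0,0,-100],[0,0,-150],[0,0,-180],[0,0,-180],[0,0,-180]],"spin":[0,0,0,0,0,0]}'|grep -E "pos|ft"
python3 - <<'E'
from h import *
go([.477,.2467,.25],74)
E
```

```text
position: [0.572, -0.213, 0.2509]
ft_force: [-1.6, 0.3, 0.1]
shift [ 449.3 -135.8    0.4] spin -1.381 q6 -19.2 n50 9.4 nspin 9.2
```

```bash
python3 -m jog '{"linear":[[45,-14,0],[90,-28,0],[135,-42,0],[180,-56,0],[225,-70,0],[270,-84,0],[315,-98,0],[360,-110,0]],"spin":[-0.14,-0.28,-0.42,-0.56,-0.7,-0.84,-0.98,-1.12]}' 0.4|grep -E "pos|ft"
python3 - <<'E'
from h import *
go([.477,.2467,.25],74)
E
```

```text
position: [0.492, 0.1575, 0.248]
ft_force: [0.8, -0.6, -0.5]
shift [58.4 69.1 -2.1] spin -0.255 q6 -46.3 n50 1.8 nspin 1.7
```

```bash
python3 -m jog '{"linear":[[30,35,0],[58,69,0],[58,69,0],[58,69,0]],"spin":[-0.13,-0.255,-0.255,-0.255]}'|grep -E "pos|ft|op"
python3 - <<'E'
from h import *
go([.477,.2467,.118],74)
snap("scene","j.png",380,120,520,220,5)
E
```

```text
position: [0.4785, 0.2457, 0.2481]
ft_force: [0.2, -1.1, -0.1]
opening: 0.0512
shift [  1.3   1.  130.1] spin -0.003 q6 -51.1 n50 2.6 nspin 0.0
```

View pics/j.png

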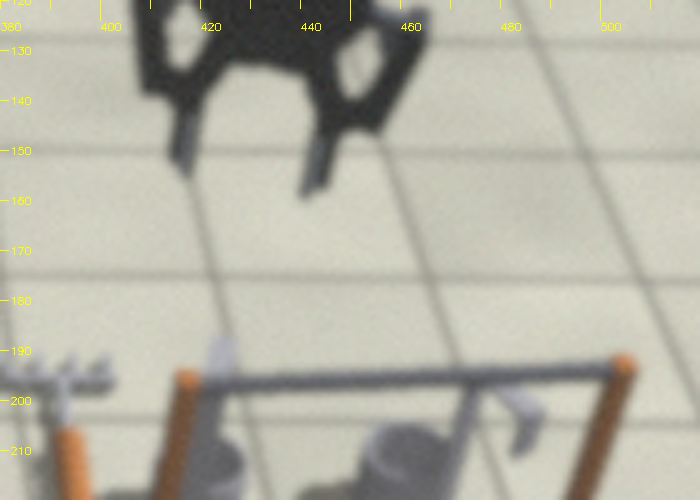

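The fingers are open above the long dipper, tips at (416,154) and (441,159). Its hook shows at (424,188), behind the rail's right post. I'll check the projections.

Run:
```python
from h import *
p=arm.observe()["position"];print("tcp",proj("scene",p), "grasp",proj("scene",p+[0,0,.01]))
for a in(-16,):
  d=np.array([np.cos(np.radians(a)),np.sin(np.radians(a))])
  for x in(27,49,71): print(x,proj("scene",[*(np.array([.4539,.2533])+d*x/1000),.154]))
```

```text
tcp [427.5208 156.6261] grasp [428.1594 153.2891]
27 [422.2997 186.6646]
49 [421.1935 192.0484]
71 [420.0586 197.572 ]
```

```bash
python3 -m jog '{"linear":[[0,2,40],[0,2,80],[0,2,120],[0,2,130],[0,2,130]],"spin":[0,0,0,0,0]}'|grep -E "pos|ft|op"; python3 -m jog '{"linear":[[0,0,0],[0,0,0],[0,0,0],[0,0,0],[0,0,0]],"spin":[0,0,0,0,0]}' 1|grep -E "pos|ft|op|gr"
```

```text
position: [0.4791, 0.2455, 0.1186]
ft_force: [0.3, -0.3, 0.3]
opening: 0.0513
position: [0.4823, 0.2485, 0.1224]
ft_force: [1.9, 0.5, 6.5]
opening: 0.0129
grip_force: 59.2
```

```bash
python3 -m jog '{"linear":[[0,0,-20],[0,0,-50],[0,0,-80],[0,0,-108],[0,0,-108],[0,0,-108],[0,0,-108]],"spin":[0,-0.1,-0.2,-0.3,-0.34,-0.34,-0.34]}'|grep -E "pos|ft|op|gr"
python3 - <<'E'
from h import *
go([.549,.268,.232],93.6)
E
```

```text
position: [0.4792, 0.2473, 0.2278]
ft_force: [0.4, -0.5, -2.0]
opening: 0.0125
grip_force: 58.7
shift [-70.8  16.8  -4.3] spin -0.007 q6 -70.4 n50 1.5 nspin 0.0
```

```bash
python3 -m jog '{"linear":[[-20,5,0],[-45,11,0],[-65,16,0],[-71,17,0],[-71,17,0],[-71,17,0]],"spin":[0,0,0,0,0,0]}'|grep -E "pos|ft|op|gr"
python3 - <<'E'
from h import *
go([.549,.268,.18],93.6)
snap("scene","k.png",400,140,520,230,6)
E
```

```text
position: [0.5486, 0.2681, 0.2275]
ft_force: [0.1, -0.2, -1.4]
opening: 0.0129
grip_force: 58.7
shift [-0.5 -0.1 47.5] spin -0.007 q6 -71.1 n50 0.9 nspin 0.0
```

View pics/k.png

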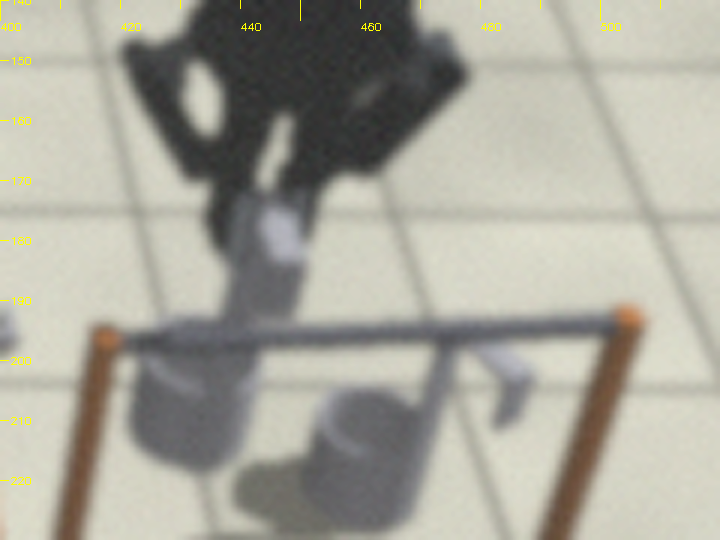

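Run:
```python
from h import *
s=arm.observe();p=s["position"];
for o in(0,20,42,46):
    for z in(.263,.233): print(o,z,proj("scene",p*[1,1,0]+[o/1000,o*.06/1000,z]))
for m in([.564,.3123],[.569,.317]): print("bar",[proj("scene",[m[0]-.063*t,m[1]+.998*t,.2]) for t in(-.1,-.045,.1)])
t=np.radians(3.6)
```

```text
0 0.263 [443.4989 169.7501]
0 0.233 [441.25   179.8406]
20 0.263 [445.6671 175.1984]
20 0.233 [443.3508 185.3267]
42 0.263 [448.12   181.3625]
42 0.233 [445.7264 191.5305]
46 0.263 [448.5739 182.503 ]
46 0.233 [446.1659 192.678 ]
bar [array([416.9608, 196.3432]), array([439.9598, 195.57  ]), array([499.9859, 193.5521])]
bar [array([419.2719, 197.7647]), array([442.3378, 196.9851]), array([502.5366, 194.9505])]
```

The held dipper's cup shows at (430,208) and its hook at (447,178), lip end near (449,183). The bar passes (440,195.5), so the lip is beyond the bar and the hook above it. I back off 4 mm for finger clearance and lower.

```bash
python3 -m jog '{"linear":[[4,0,10],[4,0,20],[4,0,30],[4,0,40],[4,0,46],[4,0,46]],"spin":[0,0,0,0,0,0]}'|grep -E "pos|ft|op|gr"; python3 -m jog '{"linear":[[0,0,2],[0,0,4],[0,0,6],[0,0,6]],"spin":[0,0,0,0]}'|grep -E "pos|ft|op|gr"
```

```text
position: [0.5453, 0.268, 0.1809]
ft_force: [0.3, -0.3, -1.6]
opening: 0.0127
grip_force: 58.7
position: [0.5466, 0.2686, 0.1773]
ft_force: [-0.7, -0.0, 1.1]
opening: 0.0129
grip_force: 59.2
```

```bash
for i in 1 2 3; do :; done; python3 -m jog '{"linear":[[0,0,1],[0,0,2],[0,0,2]],"spin":[0,0,0]}'|grep -E "pos|ft"; python3 -m jog '{"linear":[[0,0,1],[0,0,2],[0,0,2]],"spin":[0,0,0]}'|grep -E "pos|ft"; python3 -m jog '{"linear":[[0,0,1],[0,0,2],[0,0,2]],"spin":[0,0,0]}'|grep -E "pos|ft|gr|op"
```

```text
position: [0.5468, 0.2686, 0.1769]
ft_force: [-3.8, -1.3, 9.8]
position: [0.5469, 0.2687, 0.1766]
ft_force: [-6.5, -3.3, 18.1]
position: [0.5471, 0.2687, 0.1763]
ft_force: [-9.2, -3.4, 26.2]
opening: 0.0126
grip_force: 62.3
```

```bash
J='{"linear":[[0,0,0],[0,0,0],[0,0,0]],"spin":[0,0,0]}'; python3 -m jog '{"linear":[[0,0,-2],[0,0,-4],[0,0,-6],[0,0,-6]],"spin":[0,0,0,0]}'|grep -E "pos|ft"; python3 -m jog '{"linear":[[0,0,0],[0,0,0],[0,0,0]],"spin":[0,0,0]}' 0.85|grep -E "ft|op|gr"; python3 -m jog '{"linear":[[0,0,0],[0,0,0],[0,0,0]],"spin":[0,0,0]}' 0.845|grep -E "ft|op|gr";python3 -m jog '{"linear":[[0,0,0],[0,0,0],[0,0,0]],"spin":[0,0,0]}' 0.84|grep -E "ft|op|gr"
```

```text
position: [0.5465, 0.2685, 0.1771]
ft_force: [-1.2, -0.1, 6.6]
ft_force: [-2.0, -1.5, 6.7]
opening: 0.0129
grip_force: 46.8
ft_force: [-2.3, -1.3, 6.0]
opening: 0.0136
grip_force: 30.3
ft_force: [-0.5, -1.6, 4.5]
opening: 0.0136
grip_force: 13.7
```

Grip eases off proportionally; continuing gently.

```bash
python3 -m jog '{"linear":[[0,0,0],[0,0,0],[0,0,0],[0,0,0]],"spin":[0,0,0,0]}' 0.838|grep -E "ft|op|gr"; python3 -m jog '{"linear":[[0,0,0],[0,0,0],[0,0,0],[0,0,0]],"spin":[0,0,0,0]}' 0.8365|grep -E "ft|op|gr";python3 -m jog '{"linear":[[0,0,0],[0,0,0],[0,0,0],[0,0,0],[0,0,0],[0,0,0]],"spin":[0,0,0,0,0,0]}' 0.8355|grep -E "ft|op|gr"; python3 -m jog '{"linear":[[0,0,0],[0,0,0],[0,0,0],[0,0,0],[0,0,0],[0,0,0]],"spin":[0,0,0,0,0,0]}' 0.834|grep -E "ft|op|gr"; python3 -m jog '{"linear":[[0,0,0],[0,0,0],[0,0,0],[0,0,0],[0,0,0],[0,0,0]],"spin":[0,0,0,0,0,0]}' 0.825|grep -E "ft|op|gr"
```

```text
ft_force: [1.8, 0.5, 0.4]
opening: 0.014
grip_force: 6.5
ft_force: [-0.8, 0.1, -1.1]
opening: 0.0138
grip_force: 1.1
ft_force: [-0.4, -0.0, -0.0]
opening: 0.0141
grip_force: 0.3
ft_force: [-0.0, 1.2, 0.4]
opening: 0.0142
grip_force: 0.0
ft_force: [-0.1, 0.3, 0.3]
opening: 0.0151
grip_force: 0.0
```

```bash
python3 -m jog '{"linear":[[0,0,0],[0,0,0],[0,0,0],[0,0,-20],[0,0,-50],[0,0,-80],[0,0,-85],[0,0,-85]],"spin":[0,0,0,0,0,0,0,0]}' 0.6|grep -E "pos|ft|op|gr"
python3 - <<'E'
from h import *
go([.469,.3806,.26],116)
snap("scene","l.png",400,140,520,230,6)
E
```

```text
position: [0.5469, 0.2687, 0.2628]
ft_force: [0.4, -0.1, 0.5]
opening: 0.0344
grip_force: 0.0
shift [ 71.4 116.1   2.7] spin -0.398 q6 -71.0 n50 2.7 nspin 2.7
```

View pics/l.png

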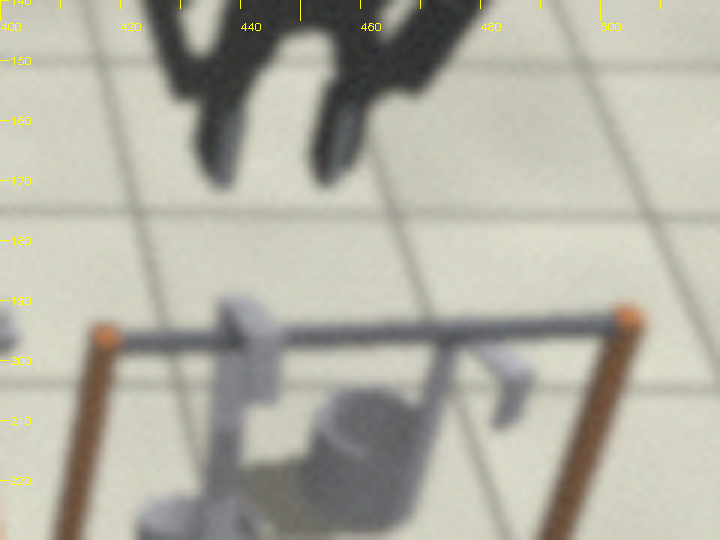

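The long dipper hangs on the bar, its hook over it at (438,193) and lip in front at (443,203). The short dipper's hook tip is at (487,203), so I check its estimated pose against that.

Run:
```python
from h import *
for a in(25,27.5,30):
  d=np.array([np.cos(np.radians(a)),np.sin(np.radians(a))]);c=np.array([.4476,.3698])
  print(a,[proj("scene",[*(c+d*x/1000),z]).round(1) for x,z in((27,.129),(71,.129),(71,.099),(29,.06))],[proj("top",[*(c+d*x/1000),.129]).round(1) for x in(27,71)], c+d*.025)
go([.4698,.3814,.2],117.5)
```

```text
25 [array([472.3, 192.5]), array([483.2, 202.8]), array([480.6, 211.5]), array([467.3, 212.4])] [array([184.2, 235.9]), array([178.4, 221.1])] [0.4703 0.3804]
27.5 [array([472.7, 192.4]), array([484.2, 202.5]), array([481.5, 211.1]), array([467.7, 212.3])] [array([183.8, 236. ]), array([177.4, 221.6])] [0.4698 0.3813]
30 [array([473. , 192.3]), array([485.1, 202.1]), array([482.4, 210.8]), array([468. , 212.1])] [array([183.4, 236.3]), array([176.3, 222.2])] [0.4693 0.3823]
shift [ 69.7 117.2  61.3] spin -0.424 q6 -71.0 n50 3.0 nspin 2.8
```

```bash
python3 -m jog '{"linear":[[30,30,0],[55,70,0],[70,105,0],[70,118,0],[70,118,0],[70,118,30],[70,118,60],[70,118,60]],"spin":[-0.13,-0.26,-0.39,-0.433,-0.433,-0.433,-0.433,-0.433]}' 0.4|grep -E "pos|ft|op|gr"; python3 -m jog '{"linear":[[0,0,0],[0,0,0]],"spin":[0,0]}'|grep -E "pos";python3 - <<'E'
from h import *
go([.4697,.3818,.093],118)
E
```

```text
position: [0.4674, 0.3786, 0.1963]
ft_force: [-0.1, 0.3, 0.4]
opening: 0.0511
grip_force: 0.0
position: [0.471, 0.3821, 0.2027]
shift [  1.5   0.4 109.7] spin -0.001 q6 -82.9 n50 2.2 nspin 0.0
```

```bash
python3 -m jog '{"linear":[[0,0,40],[0,0,80],[0,0,105],[0,0,109],[0,0,109],[0,0,109]],"spin":[0,0,0,0,0,0]}'|grep -E "pos|ft|op"; python3 -m jog '{"linear":[[0,0,0],[0,0,0],[0,0,0],[0,0,0],[0,0,0],[0,0,0]],"spin":[0,0,0,0,0,0]}' 1|grep -E "pos|ft|op|gr"; python3 -m jog '{"linear":[[0,0,-30],[0,0,-70],[0,0,-110],[0,0,-135],[0,0,-135],[0,0,-135]],"spin":[0,0.1,0.2,0.3,0.4,0.426]}'|grep -E "pos|ft|op|gr"
python3 - <<'E'
from h import *
go([.5408,.3585,.228],93.6)
E
```

```text
position: [0.4713, 0.3833, 0.0947]
ft_force: [0.3, 0.3, 0.2]
opening: 0.0511
position: [0.4707, 0.3829, 0.0934]
ft_force: [1.2, 0.3, 7.0]
opening: 0.013
grip_force: 58.4
position: [0.4692, 0.3821, 0.2278]
ft_force: [-1.0, -0.1, -2.0]
opening: 0.0128
grip_force: 58.5
shift [-70.  -28.   -0.2] spin -0.001 q6 -58.4 n50 1.5 nspin 0.0
```

```bash
python3 -m jog '{"linear":[[-20,-8,0],[-45,-18,0],[-65,-26,0],[-70,-28,0],[-70,-28,0],[-70,-28,0]],"spin":[0,0,0,0,0,0]}'|grep -E "pos|ft|op|gr"; python3 -m jog '{"linear":[[0,0,10],[0,0,20],[0,0,30],[0,0,40],[0,0,45],[0,0,45]],"spin":[0,0,0,0,0,0]}'|grep -E "pos|ft|op|gr"
python3 - <<'E'
from h import *
im=cv2.cvtColor(arm.get_image("scene"),cv2.COLOR_RGB2BGR);cv2.imwrite("pics/m.png",im)
p=arm.observe()["position"]
for o in(25,42,46): print(o,[proj("scene",p*[1,1,0]+[o/1000,o*.06/1000,z]).round(1) for z in(.216,.186)])
E
```

```text
position: [0.5405, 0.3585, 0.2267]
ft_force: [-0.7, 0.8, -1.5]
opening: 0.0127
grip_force: 58.4
position: [0.5405, 0.3584, 0.181]
ft_force: [-0.5, -0.3, -1.1]
opening: 0.0126
grip_force: 58.4
25 [array([480.6, 190.5]), array([477.7, 200.1])]
42 [array([482.8, 195.3]), array([479.9, 204.9])]
46 [array([483.3, 196.4]), array([480.4, 206. ])]
```

```bash
python3 -m jog '{"linear":[[0,0,2],[0,0,4],[0,0,5],[0,0,5]],"spin":[0,0,0,0]}'|grep -E "pos|ft|op|gr"; python3 -m jog '{"linear":[[0,0,1],[0,0,1]],"spin":[0,0]}'|grep -E "pos|ft|op|gr"
```

```text
position: [0.5413, 0.3587, 0.1775]
ft_force: [-0.4, 0.2, -1.4]
opening: 0.0126
grip_force: 58.4
position: [0.5413, 0.3587, 0.1765]
ft_force: [-0.1, -0.3, -1.7]
opening: 0.0128
grip_force: 58.4
```

```bash
python3 -m jog '{"linear":[[0,0,1],[0,0,2],[0,0,2]],"spin":[0,0,0]}'|grep -E "pos|ft"; python3 -m jog '{"linear":[[0,0,1],[0,0,2],[0,0,2]],"spin":[0,0,0]}'|grep -E "pos|ft"
```

```text
position: [0.5411, 0.3587, 0.1742]
ft_force: [-0.4, -0.5, -1.0]
position: [0.5414, 0.3588, 0.1732]
ft_force: [-1.5, -0.5, 3.0]
```

Contact; ease the grip off as before.

```bash
python3 -m jog '{"linear":[[0,0,0],[0,0,0],[0,0,0]],"spin":[0,0,0]}' 0.845|grep -E "ft|gr"; python3 -m jog '{"linear":[[0,0,0],[0,0,0],[0,0,0]],"spin":[0,0,0]}' 0.84|grep -E "ft|gr"; python3 -m jog '{"linear":[[0,0,0],[0,0,0],[0,0,0],[0,0,0]],"spin":[0,0,0,0]}' 0.838|grep -E "ft|gr"; python3 -m jog '{"linear":[[0,0,0],[0,0,0],[0,0,0],[0,0,0]],"spin":[0,0,0,0]}' 0.8365|grep -E "ft|gr";python3 -m jog '{"linear":[[0,0,0],[0,0,0],[0,0,0],[0,0,0],[0,0,0],[0,0,0]],"spin":[0,0,0,0,0,0]}' 0.8355|grep -E "ft|gr"; python3 -m jog '{"linear":[[0,0,0],[0,0,0],[0,0,0],[0,0,0],[0,0,0],[0,0,0]],"spin":[0,0,0,0,0,0]}' 0.834|grep -E "ft|gr"; python3 -m jog '{"linear":[[0,0,0],[0,0,0],[0,0,0],[0,0,0],[0,0,0],[0,0,0]],"spin":[0,0,0,0,0,0]}' 0.825|grep -E "ft|op|gr"
python3 -m jog '{"linear":[[0,0,0],[0,0,0],[0,0,0],[0,0,-20],[0,0,-50],[0,0,-80],[0,0,-90],[0,0,-90]],"spin":[0,0,0,0,0,0,0,0]}' 0.6|grep -E "pos|ft|op|gr"; python3 -m jog '{"linear":[[45,0,0],[90,0,0],[130,0,0],[150,0,0],[150,0,0],[150,0,0]],"spin":[0,0,0,0,0,0]}'|head -2
python3 -m jog '{"linear":[[0,0,0],[0,0,0],[0,0,0],[0,0,0],[0,0,0],[0,0,0],[0,0,0],[0,0,0]],"spin":[0,0,0,0,0,0,0,0]}'|head -1
python3 -m jog '{"linear":[[0,0,0],[0,0,0],[0,0,0],[0,0,0],[0,0,0],[0,0,0],[0,0,0],[0,0,0]],"spin":[0,0,0,0,0,0,0,0]}'|head -1
python3 - <<'E'
from h import *
def g():return cv2.cvtColor(arm.get_image("scene"),cv2.COLOR_RGB2BGR)
im=g();ims=[im[175:240,400:520].astype(int)]+[g()[175:240,400:520].astype(int) for _ in range(8)]
print("motion",[np.abs(cv2.blur((a-ims[0]).astype(np.float32),(5,5))).max().round(1) for a in ims[1:]])
r=cv2.resize(im[140:260,395:525],(650,600),interpolation=cv2.INTER_CUBIC)[:,:520]
a=cv2.resize(im[140:240,400:520],(480,400),interpolation=cv2.INTER_CUBIC)
b=cv2.resize(im[170:270,155:275],(480,400),interpolation=cv2.INTER_CUBIC)
cv2.imwrite("pics/n.png",cv2.resize(np.hstack([a,b]),(800,333)))
E
```

```text
ft_force: [-1.3, -1.5, 5.0]
grip_force: 30.6
ft_force: [-1.8, -0.8, 4.6]
grip_force: 14.1
ft_force: [0.9, -1.3, 3.4]
grip_force: 7.5
ft_force: [1.1, -0.7, -2.1]
grip_force: 1.1
ft_force: [-0.1, -0.1, 0.4]
grip_force: 0.1
ft_force: [-0.0, 0.3, 0.3]
grip_force: 0.0
ft_force: [0.5, -0.3, 0.4]
opening: 0.0149
grip_force: 0.0
position: [0.5422, 0.3593, 0.2643]
ft_force: [-0.4, -0.2, -0.5]
opening: 0.034
grip_force: 0.0
clock: 52.35
position: [0.3911, 0.349, 0.2614]
clock: 53.15
clock: 53.95
motion [np.float32(1.8), np.float32(1.4), np.float32(1.4), np.float32(1.3), np.float32(1.6), np.float32(1.4), np.float32(1.8), np.float32(1.5)]
```

View pics/n.png

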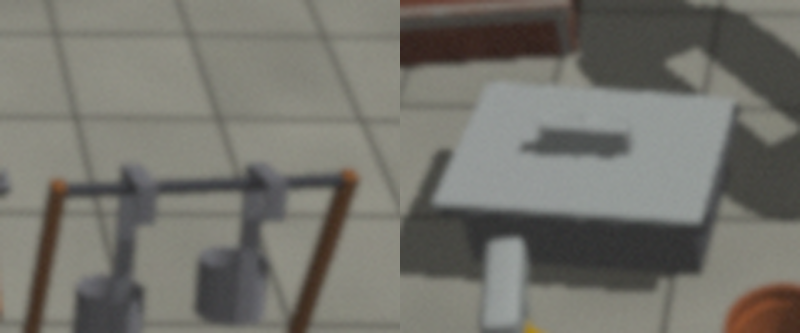

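Both dippers hang still on the bar, hooks at (135,185) and (265,185), and the lid lies level and seated on the tub. I'm handing in.

```bash
python3 -c "
from cell import arm
print(arm.close_job())"
```

```text
the job is handed in; nothing more can be done
None
```

I handed the job in at about 54 s: all four tins are in the tub, each of the lid's four corners was pressed until it bottomed out, and both dippers hang still on the rail; no verdict came back, and I never touched the pot or rake.

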